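# Raise the enclosure's sash to the marked height

## Task

Push the sliding window of the bench enclosure up from beneath its lip, with the fingertips or the outside of the fingers and without pinching the lip, until the lip is level with the black marker collar on the right-hand post. Leave it standing there and back away; leave the glassware and tools around it where they stand.

Things in the scene. Friction and masses are not known exactly. Their poses are not given: they have to be found in the camera images.
- lip (a point): Middle of the front face of the sash's lip, half-way up it. The lip is a level aluminium ledge, 410 mm long and 16 mm thick, along the bottom edge of the clear sash; it juts about 48 mm from the pane towards the robot, with open space below it. x leads level from the robot's side into the enclosure (square to the pane), y along the lip to the left, z up.
- hood: The enclosure, fixed to the table; origin on the table straight below the pane, at mid-width; axes as for the lip. Two posts, 30 by 25 mm, 500 mm tall, 450 mm apart, carry the sash, whose pane stands 170 mm above the lip. The 8 mm base plate starts at the pane; inside is a stirrer hotplate with a flask, from 50 mm behind the pane. Clear side panels, open back.
- mark (a point): Centre of the black plastic marker collar, 16 mm thick like the lip, clamped round the right-hand post (seen from the robot), 225 mm to the right of the lip's middle and 50 mm farther in than its front face. Its height differs from time to time. z is up.
- sash (a joint): Height of the sliding sash in m above its lowest position, 0 to 0.24, growing upwards; at 0 the lip's underside is 100 mm above the table. It slides straight up and down, balanced by hidden counterweights, and stays where it is left; about 2 to 8 N moves it upwards.
- bottle: Amber glass reagent bottle with a blue cap, 70 mm in diameter and 190 mm tall, upright on the table in front of the lip's left or right part; origin at the centre of its underside. Bystander.
- dish: Shallow glass dish, 80 mm in diameter, 14 mm high, on the table in front of the other part of the lip; origin at the centre of its underside. Bystander.
- beaker: Glass beaker, 72 mm in diameter, 90 mm tall, right of the enclosure; origin at the centre of its underside. Bystander.
- jar: Glass jar with white lid, 60 mm in diameter, 70 mm tall, left of the enclosure; origin at the centre of its underside. Bystander.
- spatula: Short steel spatula, 160 mm long, lying on the table, to the right; origin at the middle of its underside. Bystander.
- flaskbottle: Clear glass bottle with a blue cap, 80 mm in diameter, 160 mm tall, left of the enclosure; origin at the centre of its underside. Bystander.
- corkring: Cork flask ring, 90 mm in diameter, 25 mm high, right of the enclosure; origin at the centre of its underside. Bystander.

How it is judged (in metres and radians):
On the way, in this order (a step that is already met when the one before it is completed fails the run):
1. the fingers push against the lip from below while it is still well under the mark (contact force between the fingers and sash_c0 above 0.5 N and z of lip in the frame of mark below -0.015 m), for 0.1 s.
2. the lip is level with the marker collar (z of lip in the frame of mark between -0.008 and 0.008 m), for 0.2 s.
At the end, for the whole second after the job is handed in: The sash stands still with the lip's mid-height within 8 mm of the collar's mid-height, and every bystander is within 25 mm of where it stood (all of step 2 and velocity of joint sash between -0.005 and 0.005 m/s and distance of each of bottle, dish, beaker, jar, spatula, flaskbottle, corkring from where it was at the start of the episode below 0.025 m); the robot touches nothing.
It fails at once if the lip is pinched between fingers above and below (contact force between the fingers and sash_c1 above 0.5 N and contact force between the fingers and sash_c0 above 0.5 N).
It fails at once if a bystander is lifted, carried or pushed away (more than 25 mm) (distance of any of bottle, dish, beaker, jar, spatula, flaskbottle, corkring from where it was at the start of the episode above 0.025 m).
It fails at once if an upright bottle, jar or beaker is tipped (angle between any of bottle, flaskbottle, jar, beaker, dish's own z axis and vertical above 0.35 rad).
It also fails if it takes over 48 s, if anything falls off the work surface, if the arm or the gripper's body presses on something with over 40 N, if the wrist force passes 120 N, or if a joint passes its speed limit or range.

## Robot

A 6-joint arm with a two-finger parallel gripper is mounted at the origin on the work surface. World frame = base frame: x ahead of the robot, y to its left, z up, the work surface at z = 0. Lengths are in m, angles in degrees, forces in N, time in s.
With the tool pointing down it reaches from about 0.35 to 0.875 m from the base axis. Payload 4.2 kg.
Tool frame: the origin (TCP) lies midway between the tips of the shut fingers; the grasp point (between the pads) lies 19 mm behind it; z points along the fingers, y is the line along which they close (so a half turn about z gives the same grasp; the last joint's range is limited). The gripper opens to 87 mm and grips with 3 to 60 N. Pads are 19 mm wide; open, the fingers measure 117 mm over their backs; the gripper's body (75 mm by 190 mm) begins 51 mm behind the grasp point.
Start: joints at [88.213, 22.042, 0.453, 0, -68.411, -14.817], TCP at [0.179, 0.599, 0.223] pointing down, gripper open.
Joint ranges: [-179.83, 179.83], [-69.29, 118.12], [-61.27, 80.66], [-181.25, 117.63], [-171.15, -9.14], [-177.46, 177.46]. Speed limits (degrees/s): [159.86, 159.86, 180, 180, 180, 180].

## Interface

Orientations are given as a 3x3 rotation matrix whose columns are the frame's x, y, z axes.
In Python, from station import r, cams gives the robot as it stands.
- The arm moves only by the tool play_rows, never from a script. Its argument "commands" is text: rows parted by semicolons, each of 6 numbers parted by spaces: the shift along the world's x, y, z normalised to -1 to 1, where 1 is 30 mm, then the turn, a rotation vector about the world's x, y, z normalised to -1 to 1, where 1 is 0.15 rad. A call has 1 to 20 rows; each row shifts and turns the commanded pose from where the row before left it; what a row does not reach is not made up. A row lasts 1/10 s, in which the tool goes at most 50 mm and 8.59 degrees, less where a joint would pass 70% of its speed; a pose out of reach is approached as far as the arm can. A call with a number of a shift or a turn outside -1 to 1 is refused whole. A call with a gripper value outside its range is refused whole. "grip" is the finger opening in mm, from 0 to 87, set as the call begins (left out, the last holds). The fingers move at their own pace and stop on an object; the grip force is fixed at half the most. Time passes only in rows, so rows that do not move let the fingers close. It gives the time, the measured TCP pose, the force, the opening and the grip force at its end, in the units of the state.
- r.sense(): the state, without advancing time (a new reading comes with each control period).
- cams.capture(name): name is "scene" or "top" or "wrist"; returns (picture, depth): 400x640x3 uint8, blue, green, red; 400x640 float32, m along the optical axis (not along the pixel's ray), 0 where there is no reading.
- cams.camera_info(name): a dict with "mtx" (3x3 intrinsics, pixels), "R" (3x3) and "t" (3): a world point X has camera coordinates R X + t. Camera axes: x right, y down, z forward; pixel columns grow to the right and rows downward; lengths in m; the calibration is good to about 2 mm. The wrist camera is an equidistant fisheye: a pixel r from the principal point sees the ray r / f radians off the axis. A picture is of the moment at which its call begins: read the wrist's pose just before it. camera_info takes no time and is no camera call; for the wrist camera it gives the pose at the moment of the call.
- r.finish_job(): hands the job in; it is judged then, once.
The state is a dict: "time_s": time; "joints": joint angles; "joint_velocities": joint speeds; "effort": joint torques, N m; "tcp_pos": TCP position; "ee_rot": TCP orientation; "wrist_force": force on the tool from outside, world axes, zero at the start; "moment": the same for the moment, N m; "gripper_width": opening from 0.0 (shut) to 1.0 (fully open); "gripper_force": force on a finger pad.
Only numpy, scipy, OpenCV 4.12 (cv2) and the standard library are available. Lean on these libraries where they do the work, as an engineer would, in place of code of your own. Each camera call takes 0.05 s, during which the arm holds its last target. There are 200 camera calls.

## Working session

There is one attempt and no reset: what is moved stays moved. The work goes in short steps, Python scripts to look and compute and a tool call to move; the robot and the scene stay as the last step left them, time stands still between calls to the robot, and variables do not carry over. Pictures are saved under pics/ and viewed, at most 10 in all, crops included, and the job is handed in when it is done.

Besides the shell and the picture viewer there is one more tool, called as name(argument=value, ...) on one line, values as JSON. play_rows: Moves the arm, as the interface text tells. Scaled input: -1 to 1 covers 30 mm each way for a shift and 0.15 rad each way for a turn. Its arguments: {"type":"object","properties":{"commands":{"type":"string"},"grip":{"type":"number"}},"required":["commands"]}

```bash
mkdir -p pics; cat > h.py <<'E'
from station import r,cams
import numpy as np,cv2
def cap(n,f):
    p,d=cams.capture(n); cv2.imwrite(f'pics/{f}.png',p); np.save(f'pics/{f}.npy',d); return p,d
def pt(n,d,u,v,k=1):
    c=cams.camera_info(n);K=c['mtx'];w=d[v-k:v+k+1,u-k:u+k+1];w=w[w>0]
    if len(w)==0:return None
    z=np.median(w);X=np.array([(u-K[0][2])/K[0][0]*z,(v-K[1][2])/K[1][1]*z,z])
    return np.round(np.array(c['R']).T@(X-np.array(c['t'])),4)
E
python3 - <<'E'
from h import *
for n in('scene','top'):
    cap(n,n+'0');c=cams.camera_info(n);print(n,c['mtx'],c['R'],c['t'])
print(r.sense())
E
```

```text
scene [[365.6182186    0.         319.27877486]
 [  0.         365.6182186  201.60441435]
 [  0.           0.           1.        ]] [[-0.95316642 -0.30202878  0.01588677]
 [-0.24136395  0.72796045 -0.64172971]
 [ 0.1822559  -0.61550971 -0.76676632]] [0.50697489 0.23286511 1.0181674 ]
top [[411.62215529   0.         324.1626742 ]
 [  0.         411.62215529 195.59849443]
 [  0.           0.           1.        ]] [[-0.00499031 -0.99988043  0.01463624]
 [-0.98484727  0.00237694 -0.17340762]
 [ 0.1733521  -0.01527982 -0.98474138]] [0.01468164 0.5562631  1.1304988 ]
{'time_s': 0.1, 'joints': array([ 8.82113958e+01,  2.20858319e+01,  3.86851998e-01, -2.45718908e-02,
       -6.84099168e+01, -1.48164814e+01]), 'joint_velocities': array([ 0.10391992, -0.19586067,  0.22703648,  0.16025327,  0.0109737 ,
        0.04696506]), 'effort': array([-4.94652068e-04, -3.91688561e+01,  1.87937164e+01,  4.23190355e+00,
        1.34666337e-02, -7.43109672e-05]), 'tcp_pos': array([0.17844273, 0.59842477, 0.22157126]), 'ee_rot': array([[ 9.58252019e-01, -2.85924568e-01, -4.57897965e-04],
       [-2.85924917e-01, -9.58250166e-01, -1.88720115e-03],
       [ 1.00816374e-04,  1.93933875e-03, -9.99998114e-01]]), 'wrist_force': array([-0.60146257,  0.1156147 , -0.34190276]), 'moment': array([ 0.0046958 ,  0.00413066, -0.01915312]), 'gripper_force': 0.0, 'gripper_width': 0.9990906843621042}
```

View pics/scene0.png

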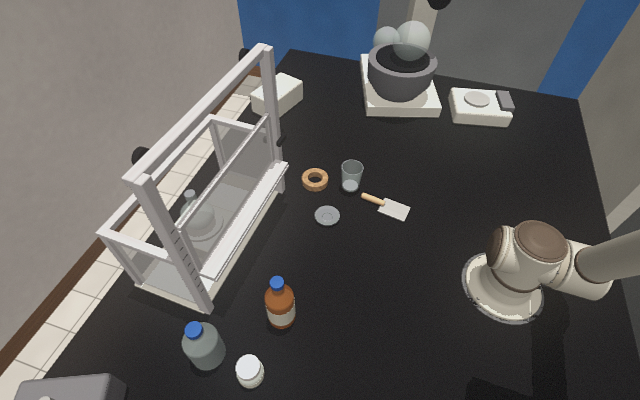

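View pics/top0.png

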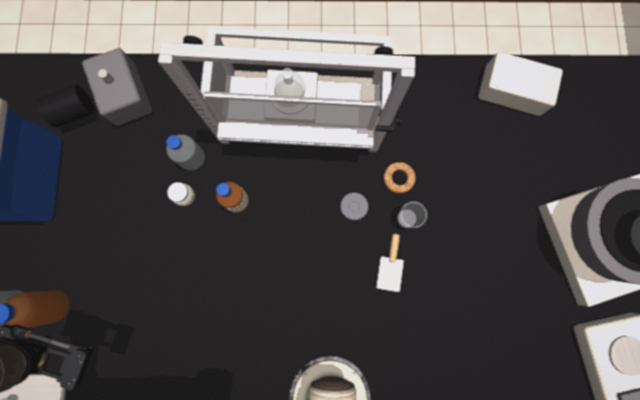

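Scene: enclosure at left, with the lip running (285,165)-(208,275) and the collar near (281,141). Top: the lip runs (219,130)-(373,142), the collar is near (396,125), the bottle is at (232,197) and the dish at (354,206).

```bash
python3 - <<'E'
from h import *
a=cv2.imread('pics/scene0.png')[110:300,150:310];b=cv2.imread('pics/top0.png')[90:230,150:430]
cv2.imwrite('pics/c1.png',cv2.resize(a[:75,80:],None,fx=7,fy=7,interpolation=2));cv2.imwrite('pics/c2.png',cv2.resize(b[:80],None,fx=2.85,fy=4,interpolation=2)[:, :800])
d=np.load('pics/top0.npy')
for n,u,v in [('lipL',225,138),('lipM',297,138),('lipR',365,142),('lipLb',225,130),('lipMb',297,130),('bottlecap',223,189),('dish',354,206),('beaker',412,215),('ring',400,166),('jar',180,192),('fb',174,143),('spat',390,270)]:print(n,pt('top',d,u,v))
for v in range(120,152,2):print(v,pt('top',d,240,v,0),pt('top',d,350,v,0))
d=np.load('pics/scene0.npy')
for u,v in[(281,141),(279,142),(283,139),(285,141)]:print(u,v,pt('scene',d,u,v,0))
E
```

```text
lipL [0.6925 0.2762 0.1586]
lipM [0.69   0.0853 0.1659]
lipR [ 0.6791 -0.0941  0.1655]
lipLb [0.7121 0.2753 0.1659]
lipMb [0.7121 0.0854 0.166 ]
bottlecap [0.5489 0.2691 0.1895]
dish [ 0.5324 -0.0762  0.0054]
beaker [ 0.5051 -0.2474  0.0051]
ring [ 0.649  -0.2132  0.0254]
jar [0.5638 0.4168 0.0699]
fb [0.6783 0.4092 0.1601]
spat [ 0.3454 -0.1773  0.0034]
120 [0.736  0.2347 0.176 ] [ 0.7195 -0.0509  0.2207]
122 [0.7338 0.2363 0.167 ] [ 0.7193 -0.0519  0.2068]
124 [0.7292 0.2366 0.1644] [ 0.7193 -0.0531  0.1922]
126 [0.7235 0.2364 0.1649] [ 0.7199 -0.0544  0.1751]
128 [0.7186 0.2366 0.1631] [ 0.7174 -0.055   0.1667]
130 [0.7124 0.236  0.165 ] [ 0.7119 -0.0549  0.1665]
132 [0.7067 0.2357 0.1656] [ 0.7063 -0.0548  0.1668]
134 [0.6997 0.2347 0.1698] [ 0.7013 -0.0549  0.165 ]
136 [0.6971 0.2362 0.1612] [ 0.6958 -0.0548  0.1651]
138 None [ 0.6898 -0.0546  0.1665]
140 [0.6886 0.2375 0.1533] [ 0.6838 -0.0543  0.168 ]
142 [0.7304 0.2668 0.0024] [ 0.68   -0.0547  0.1628]
144 [0.7246 0.2669 0.0009] [ 0.6735 -0.0543  0.1661]
146 [ 7.186e-01  2.670e-01 -3.000e-04] [ 0.6716 -0.0552  0.1542]
148 [ 7.123e-01  2.668e-01 -4.000e-04] [ 0.7116 -0.0675  0.0014]
150 [ 0.7068  0.2671 -0.0029] [ 0.705  -0.0674  0.0023]
281 141 [ 0.6889 -0.1226  0.2334]
279 142 [ 0.6925 -0.1165  0.2337]
283 139 [ 0.6893 -0.1383  0.228 ]
285 141 [ 0.7894 -0.3791 -0.003 ]
```

View pics/c1.png

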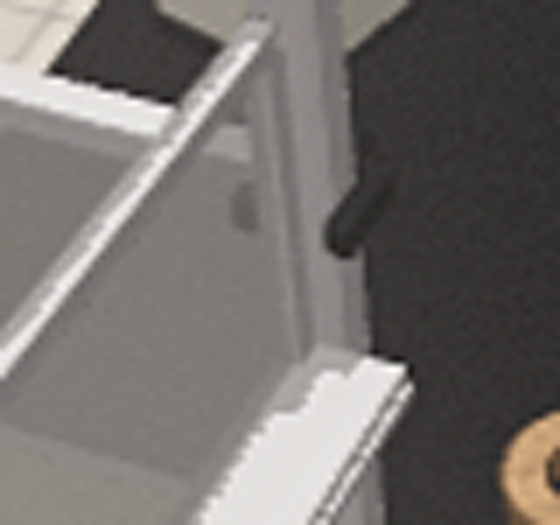

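View pics/c2.png

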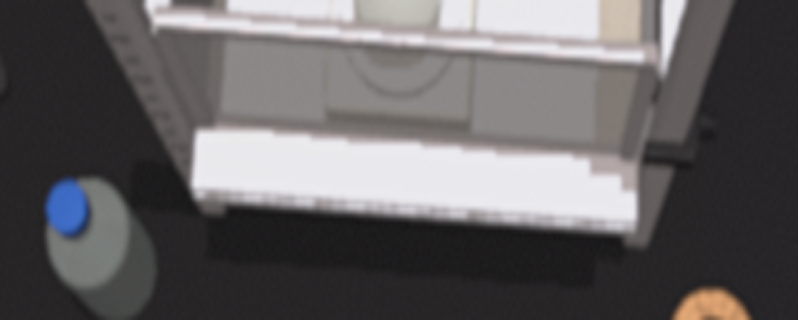

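Crops: the collar is a dark bar at scene (277-286, 136-146) and top (375-398, 122-129). The lip's right front corner is at scene (288,164).

```bash
python3 - <<'E'
from h import *
def dark(n,u0,u1,v0,v1,zlo):
    p=cv2.imread(f'pics/{n}0.png').max(2);d=np.load(f'pics/{n}0.npy');o=[]
    for v in range(v0,v1):
        for u in range(u0,u1):
            if p[v,u]<62:
                q=pt(n,d,u,v,0)
                if q is not None and q[2]>zlo:o.append((u,v,p[v,u],*q))
    for q in o:print(n,*np.round(np.array(q,float),4))
dark('scene',274,290,132,149,.12)
dark('top',370,402,116,134,.12)
E
```

```text
scene 281.0 132.0 53.0 0.7032 -0.1591 0.2339
scene 282.0 132.0 55.0 0.6994 -0.1578 0.2359
scene 283.0 132.0 55.0 0.6973 -0.1601 0.2346
scene 281.0 133.0 55.0 0.7009 -0.1534 0.2352
scene 282.0 133.0 59.0 0.6979 -0.1539 0.2356
scene 283.0 133.0 55.0 0.6947 -0.1539 0.2364
scene 284.0 133.0 56.0 0.6934 -0.1579 0.2336
scene 281.0 134.0 49.0 0.6987 -0.1481 0.2363
scene 282.0 134.0 58.0 0.6969 -0.151 0.2344
scene 283.0 134.0 58.0 0.6938 -0.1513 0.235
scene 284.0 134.0 57.0 0.6921 -0.1545 0.233
scene 285.0 134.0 56.0 0.6887 -0.154 0.2342
scene 281.0 135.0 50.0 0.6984 -0.1468 0.2336
scene 282.0 135.0 55.0 0.6948 -0.1459 0.2353
scene 283.0 135.0 55.0 0.6932 -0.1492 0.2331
scene 284.0 135.0 52.0 0.6895 -0.1481 0.235
scene 285.0 135.0 52.0 0.687 -0.1494 0.2346
scene 281.0 136.0 51.0 0.6972 -0.1438 0.2326
scene 282.0 136.0 58.0 0.6935 -0.1425 0.2346
scene 283.0 136.0 57.0 0.6909 -0.1437 0.2344
scene 284.0 136.0 52.0 0.6884 -0.145 0.234
scene 285.0 136.0 46.0 0.6882 -0.1516 0.2288
scene 280.0 137.0 52.0 0.6974 -0.1368 0.2344
scene 281.0 137.0 55.0 0.6944 -0.1369 0.2351
scene 282.0 137.0 56.0 0.692
[... 9029 characters left out ...]
6893 -0.1392 0.2319
top 387.0 130.0 34.0 0.6906 -0.1423 0.2281
top 388.0 130.0 34.0 0.6886 -0.1438 0.234
top 389.0 130.0 35.0 0.6895 -0.1468 0.2313
top 390.0 130.0 36.0 0.689 -0.149 0.233
top 391.0 130.0 38.0 0.6887 -0.1513 0.2337
top 392.0 130.0 40.0 0.6892 -0.1541 0.2321
top 393.0 130.0 39.0 0.6878 -0.1558 0.2363
top 384.0 131.0 61.0 0.6904 -0.1359 0.2213
top 385.0 131.0 54.0 0.6896 -0.138 0.2235
top 386.0 131.0 43.0 0.6901 -0.1408 0.2222
top 387.0 131.0 32.0 0.6896 -0.1431 0.2235
top 388.0 131.0 26.0 0.6889 -0.1452 0.2254
top 389.0 131.0 26.0 0.6891 -0.1478 0.225
top 390.0 131.0 28.0 0.6894 -0.1505 0.224
top 391.0 131.0 27.0 0.6886 -0.1526 0.2264
top 392.0 131.0 31.0 0.6891 -0.1554 0.2249
```

play_rows(commands="0.4 -0.9 0.4 0 0 -0.42;0.4 -0.9 0.4 0 0 -0.42;0.4 -0.9 0.4 0 0 -0.42;0.4 -0.9 0.4 0 0 -0.42;0.4 -0.9 0.4 0 0 -0.42;0.4 -0.9 0.4 0 0 -0.42;0.4 -0.9 0.4 0 0 -0.42;0.4 -0.9 0.4 0 0 -0.42;0.4 -0.9 0.4 0 0 -0.42;0.4 -0.9 0.4 0 0 -0.42;0.4 -0.9 0.4 0 0 -0.42;0.4 -0.9 0.4 0 0 -0.42;0.4 -0.9 0.4 0 0 -0.42;0.4 -0.9 0 0 0 -0.42;0.4 -0.9 0 0 0 -0.42;0.4 -0.9 0 0 0 -0.42;0.4 -0.9 0 0 0 -0.42;0.4 -0.9 0 0 0 -0.42;0.4 -0.9 0 0 0 -0.42;0.4 -0.9 0 0 0 -0.42", grip=0)

```text
time_s: 2.1
tcp_pos: [0.4186, 0.0577, 0.3783]
ee_rot: [[0.018, -1.0, -0.0], [-1.0, -0.018, 0.0], [-0.0, 0.0, -1.0]]
wrist_force: [0.0, 0.5, 0.1]
gripper_width: 0.003
gripper_force: 0.0
```

play_rows(commands="0 0 0 -0.8 0 0;0 0 0 -0.8 0 0;0 0 0 -0.8 0 0;0 0 0 -0.8 0 0;0 0 0 0 0 0")

```text
time_s: 2.6
tcp_pos: [0.4181, 0.0599, 0.3761]
ee_rot: [[0.026, -1.0, -0.003], [-0.884, -0.022, -0.467], [0.466, 0.015, -0.884]]
wrist_force: [-0.6, 1.0, -0.8]
gripper_width: 0.005
gripper_force: 0.0
```

```bash
python3 - <<'E'
from h import *
s=r.sense();print(np.round(s['joints'],1),s['tcp_pos'],np.round(s['ee_rot'],2))
E
```

```text
[ 44.7   2.3 -15.4  19.2 -92.7 -45.9] [0.4181495  0.05993835 0.37611467] [[ 0.03 -1.   -0.  ]
 [-0.88 -0.02 -0.47]
 [ 0.47  0.01 -0.88]]
```

play_rows(commands="0 0 0 0.9 0 0;0 0 0 0.9 0 0;0 0 0 0.9 0 0;0 0 0 0.9 0 0;0 0 0 0.9 0 0;0 0 0 0.9 0 0;0 0 0 0.9 0 0;0 0 0 0.9 0 0;0.2 0 0 0.9 0 0;0.2 0 0 0.9 0 0;0.2 0 0 0.9 0 0;0.2 0 0 0.9 0 0;0.2 0 0 0.9 0 0;0.2 0 0 0.9 0 0;0.2 0 0 0.9 0 0;0 0 0 0 0 0")

```text
time_s: 4.2
tcp_pos: [0.4615, 0.0574, 0.3753]
ee_rot: [[0.013, -1.0, 0.004], [-0.021, 0.004, 1.0], [-1.0, -0.013, -0.021]]
wrist_force: [-0.8, 0.0, -0.8]
gripper_width: 0.003
gripper_force: 0.0
```

```bash
python3 - <<'E'
from h import *
s=r.sense();print(np.round(s['joints'],1),s['tcp_pos'],np.round(s['ee_rot'],2))
E
```

```text
[ -25.    20.2   -2.8  -78.6 -112.1   26.2] [0.46151577 0.05737596 0.37532522] [[ 0.01 -1.    0.  ]
 [-0.02  0.    1.  ]
 [-1.   -0.01 -0.02]]
```

play_rows(commands="0.2 0 -0.2 0 0 -0.7;0.2 0 -0.2 0 0 -0.7;0.2 0 -0.2 0 0 -0.7;0.2 0 -0.2 0 0 -0.7;0.2 0 -0.2 0 0 -0.7;0.2 0 -0.2 0 0 -0.7;0.2 0 -0.2 0 0 -0.7;0.2 0 -0.2 0 0 -0.7;0.2 0 -0.2 0 0 -0.7;0.2 0 -0.2 0 0 -0.7;0 0 0 0 0 0")

```text
time_s: 5.3
tcp_pos: [0.5187, 0.0603, 0.3193]
ee_rot: [[-0.011, -0.498, 0.867], [-0.033, 0.867, 0.498], [-0.999, -0.024, -0.026]]
wrist_force: [-0.2, 0.3, -0.5]
gripper_width: 0.0
gripper_force: 0.0
```

```bash
python3 - <<'E'
from h import *
s=r.sense();print(np.round(s['joints'],1),s['tcp_pos'],np.round(s['ee_rot'],2))
cap('scene','s2')
E
```

```text
[ -31.3    5.5  -36.9 -109.2  -68.    47.1] [0.51869238 0.06034428 0.31929995] [[-0.01 -0.5   0.87]
 [-0.03  0.87  0.5 ]
 [-1.   -0.02 -0.03]]
```

View pics/s2.png

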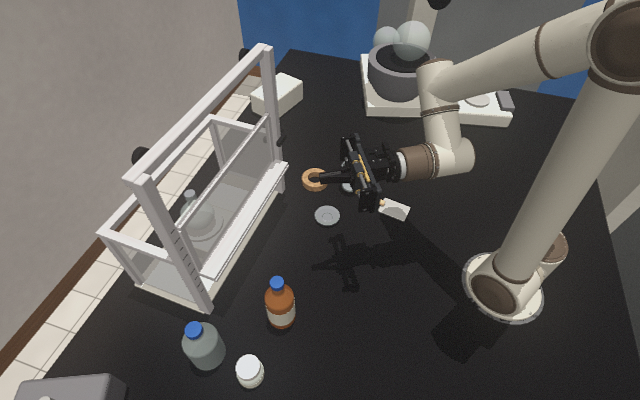

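The tool points 30° left of straight ahead, level, with its tip at about (315,178). It is clear of everything. Next I square it up and descend.

play_rows(commands="0 0 -0.4 0 0 -0.43;0 0 -0.4 0 0 -0.43;0 0 -0.4 0 0 -0.43;0 0 -0.4 0 0 -0.43;0 0 -0.4 0 0 -0.43;0 0 -0.4 0 0 -0.43;0 0 -0.4 0 0 -0.43;0 0 -0.4 0 0 -0.43;0 0 0 0 -0.4 0;0 0 0 0 -0.4 0;0 0 0 0 0 0")

```text
time_s: 6.45
tcp_pos: [0.5514, 0.0439, 0.2339]
ee_rot: [[0.083, -0.031, 0.996], [-0.019, 0.999, 0.032], [-0.996, -0.022, 0.082]]
wrist_force: [0.4, -1.1, 0.1]
gripper_width: 0.002
gripper_force: 0.0
```

```bash
python3 - <<'E'
from h import *
s=r.sense();print(np.round(s['joints'],1),s['tcp_pos'],np.round(s['ee_rot'],2))
E
```

```text
[ -26.5   35.8  -60.9 -151.3 -100.5   94.5] [0.55143304 0.04392639 0.23389582] [[ 0.08 -0.03  1.  ]
 [-0.02  1.    0.03]
 [-1.   -0.02  0.08]]
```

play_rows(commands="0.5 0 0 0 0 0;0.5 0 0 0 0 0;0.5 0 0 0 0 0;0.5 0 0 0 0 0;0.5 0 0 0 0 0;0.4 0 0 0 0 0;0 0 -0.4 0 0 0;0 0 -0.4 0 0 0;0 0 -0.4 0 0 0;0 0 -0.4 0 0 0;0 0 -0.4 0 0 0;0 0 -0.4 0 0 0;0 0 -0.4 0 0 0;0 0 -0.4 0 0 0;0 0 -0.4 0 0 0;0 0 0 0 0 0")

```text
time_s: 8.05
tcp_pos: [0.6369, 0.0444, 0.1275]
ee_rot: [[0.083, -0.029, 0.996], [-0.021, 0.999, 0.031], [-0.996, -0.023, 0.082]]
wrist_force: [0.5, 0.3, 0.7]
gripper_width: 0.009
gripper_force: 0.0
```

```bash
python3 - <<'E'
from h import *
s=r.sense();print(np.round(s['joints'],1),s['tcp_pos'],np.round(s['ee_rot'],2))
cap('scene','s3')
E
```

```text
[ -20.2   53.   -49.5 -157.1 -106.3   96.2] [0.63689612 0.04443238 0.12750324] [[ 0.08 -0.03  1.  ]
 [-0.02  1.    0.03]
 [-1.   -0.02  0.08]]
```

View pics/s3.png

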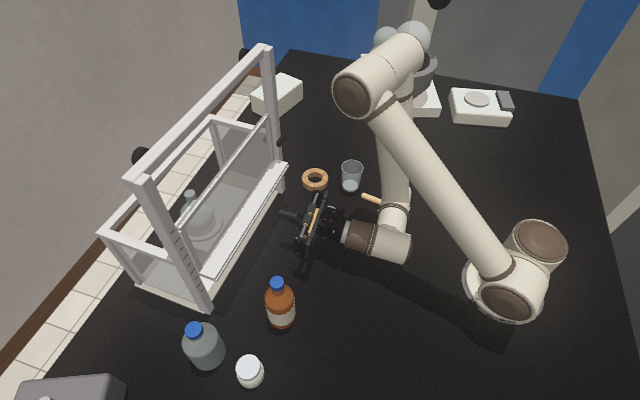

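The fingers point at the lip from the front, tip near (281,213), with dish, bottle and beaker untouched. Going in under the lip.

play_rows(commands="0.4 0 0 0 0 0;0.4 0 0 0 0 0;0.4 0 0 0 0 0;0.4 0 0 0 0 0;0.4 0 0 0 0 0;0.4 0 0 0 0 0;0 0 0 0 0 0;0 0 0.1 0 0 0;0 0 0.1 0 0 0;0 0 0.1 0 0 0;0 0 0 0 0 0")

```text
time_s: 9.2
tcp_pos: [0.7078, 0.0445, 0.1376]
ee_rot: [[0.083, -0.028, 0.996], [-0.021, 0.999, 0.03], [-0.996, -0.024, 0.082]]
wrist_force: [-0.1, -0.4, -0.1]
gripper_width: 0.005
gripper_force: 0.0
```

play_rows(commands="0 0 0.1 0 0 0;0 0 0.1 0 0 0;0 0 0.1 0 0 0;0 0 0 0 0 0")

```text
time_s: 9.6
tcp_pos: [0.7079, 0.0445, 0.1459]
ee_rot: [[0.082, -0.028, 0.996], [-0.021, 0.999, 0.03], [-0.996, -0.023, 0.081]]
wrist_force: [-0.9, -0.6, -5.4]
gripper_width: 0.003
gripper_force: 2.7
```

```bash
cat > lz.py <<'E'
from h import *
import sys
f=sys.argv[1];p,d=cap('top',f)
c=cams.camera_info('top')
# lip top face: median height of bright points near the front face, away from gripper
z=[q[2] for u in list(range(225,270,2))+list(range(335,368,2)) for v in range(105,150) if p[v,u].min()>170 and (q:=pt('top',d,u,v,0)) is not None and .68<q[0]<.715 and .13<q[2]<.28]
m=[q[2] for u in range(378,393) for v in (126,127,128) if (q:=pt('top',d,u,v,0)) is not None]
print('lip',np.percentile(z,[20,50,80]),len(z),'collar',np.median(m));s=r.sense();print(s['tcp_pos'],s['wrist_force'],s['time_s'])
E
python3 lz.py t4
```

```text
lip [0.17102 0.173   0.1748 ] 442 collar 0.2358
[0.70786515 0.0445098  0.14582781] [-0.84409697 -0.70535504 -4.87578583] 9.65
```

play_rows(commands="0 0 0.1 0 0 0;0 0 0.1 0 0 0;0 0 0.1 0 0 0;0 0 0.1 0 0 0;0 0 0.1 0 0 0;0 0 0.1 0 0 0;0 0 0.1 0 0 0;0 0 0.1 0 0 0;0 0 0.1 0 0 0;0 0 0.1 0 0 0;0 0 0.1 0 0 0;0 0 0.1 0 0 0;0 0 0.1 0 0 0;0 0 0.1 0 0 0;0 0 0.1 0 0 0;0 0 0.1 0 0 0;0 0 0.1 0 0 0;0 0 0.1 0 0 0;0 0 0 0 0 0")

```text
time_s: 11.55
tcp_pos: [0.7081, 0.0446, 0.2013]
ee_rot: [[0.085, -0.029, 0.996], [-0.022, 0.999, 0.03], [-0.996, -0.024, 0.084]]
wrist_force: [-2.7, -0.7, -4.9]
gripper_width: 0.004
gripper_force: 2.3
```

```bash
python3 lz.py t5
```

```text
lip [0.2267 0.2285 0.2302] 492 collar 0.2355
[0.70820799 0.04462781 0.20129135] [-2.94356339 -1.61143028 -3.82457528] 11.6
```

play_rows(commands="0 0 0.08 0 0 0;0 0 0.08 0 0 0;0 0 0.08 0 0 0;0 0 0 0 0 0;0 0 0 0 0 0;0 0 0 0 0 0")

```text
time_s: 12.2
tcp_pos: [0.7082, 0.0446, 0.2081]
ee_rot: [[0.085, -0.029, 0.996], [-0.021, 0.999, 0.031], [-0.996, -0.024, 0.084]]
wrist_force: [-3.1, -1.1, -4.3]
gripper_width: 0.006
gripper_force: 1.9
```

```bash
python3 lz.py t6; python3 - <<'E'
from h import *
p,_=cap('scene','s6');cv2.imwrite('pics/s6c.png',cv2.resize(p[100:290,170:350],None,fx=3,fy=3,interpolation=2))
E
```

```text
lip [0.2338 0.2355 0.2371] 498 collar 0.2353
[0.70823944 0.04462242 0.20811082] [-1.73134042  0.14827006 -3.45372414] 12.25
```

View pics/s6c.png

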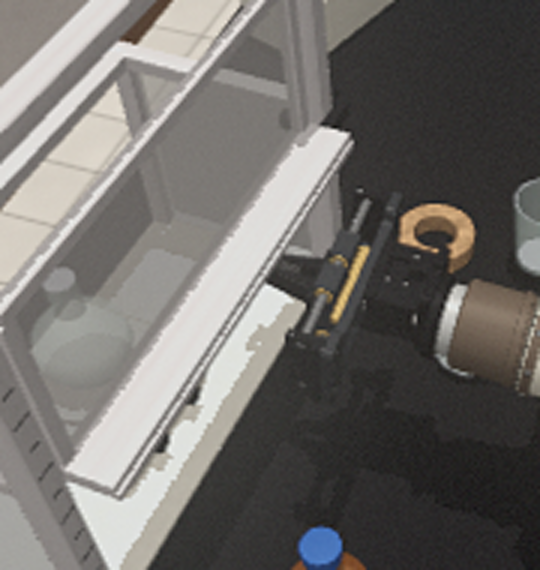

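The lip's top face is in line with the collar near crop (335,125), and the fingers are under the lip at (290,265). Measured heights are 0.2355 for the lip and 0.2353 for the collar. Now I lower away and back off.

play_rows(commands="0 0 -0.1 0 0 0;0 0 -0.2 0 0 0;0 0 -0.2 0 0 0;0 0 -0.2 0 0 0;-0.3 0 0 0 0 0;-0.4 0 0 0 0 0;-0.4 0 0 0 0 0;-0.4 0 0 0 0 0;-0.4 0 0 0 0 0;-0.4 0 0 0 0 0;-0.4 0 0 0 0 0;0 0 0 0 0 0;0 0 0 0 0 0")

```text
time_s: 13.6
tcp_pos: [0.6272, 0.0441, 0.1865]
ee_rot: [[0.083, -0.027, 0.996], [-0.021, 0.999, 0.029], [-0.996, -0.024, 0.082]]
wrist_force: [0.7, 0.0, -0.5]
gripper_width: 0.009
gripper_force: 0.0
```

```bash
python3 lz.py t7
```

```text
lip [0.2335  0.2352  0.23674] 504 collar 0.2364
[0.62745496 0.04412567 0.18663741] [-1.07122673 -0.69505623 -0.22312755] 13.65
```

View pics/t7.png

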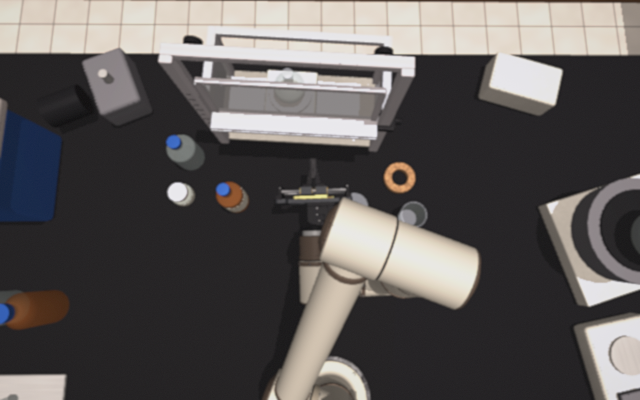

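The lip stands level with the collar, the fingers at (313,160) are clear of it, and the visible bystanders are where they started.

```bash
python3 -c "
from station import r
print(r.finish_job())"
```

```text
the job is handed in; nothing more can be done
None
```

The sash is up and the job is handed in: my last camera reading put the lip about 1 mm from level with the collar (the limit is 8 mm), the arm is clear of it, and no bystander I could see had moved (the arm hid the spatula).

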